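# Bring the watch under the bench loupe

## Task

On the watchmaker's inspection stand, push the three-armed carousel round with a fingertip until the dish holding the watch stands centred at the brass pointer; then push the swing arm of the loupe until its lens is centred over that watch. Push gently: nothing is gripped or lifted, the watch and the other parts stay lying in their dishes, and the loose things around the stand are left alone.

Things in the scene. Friction and masses are not known exactly. Their poses are not given: they have to be found in the camera images.
- stand: fixed inspection stand. Origin on the table at the carousel's axis, z up, x towards the brass pointer. Foot: a 100 mm disc 12 mm high and flat 4 mm bars. The loupe's pillar (14 mm diameter, 118 mm high) stands at x = 185, y = 120 mm.
- pointer (a point): tip of the fixed brass pointer, 151 mm from the axis at y = 0 on the stand, 57 mm above the table; its post (10 mm diameter) stands 171 mm from the axis, 60 mm high.
- place (a point): the pick-up place in front of the pointer, fixed on the stand at x = 115 mm, y = 0, 42 mm above the table (floor height of a dish): here the watch must come. A yellow spot on the stand's foot lies below it.
- carousel (a joint): turn of the carousel about its vertical axis, the stand's z (rad): about 0 at the start wherever it then stands, growing anticlockwise seen from above. Turns more than a full turn either way, light friction (about 0.1 N m), stays where it is left.
- hub_top (a point): top of the carousel's black hub (26 mm radius), on the axis, 57 mm above the table; a small brass cap reaches 62 mm. Three aluminium arms 120 degrees apart leave the hub: upright bars 8 mm wide, from 30 to 54 mm above the table, bare from 26 to 85 mm from the axis. Beneath them is free space beyond 50 mm from the axis, down to the 4 mm foot.
- dish_a (a point): floor centre of the dish on one arm, 115 mm from the axis, 42 mm above the table. The three round white dishes are alike, one at each arm's end: 60 mm outer, 52 mm inner diameter, rim 52 mm above the table. An arm so lies on the line from the axis to the watch.
- watch: the watch: loose steel watch case without strap, 42 mm diameter, about 12 mm high, blue dial with pale hands, 50 to 100 g, lying in one of the three dishes (which one varies). Origin at the centre of its underside, z up.
- movement: loose brass watch movement, 32 mm diameter, 6 mm high, lying in another dish; origin at the centre of its underside.
- bezel: loose dark steel ring, 40 mm outer and 30 mm inner diameter, 6 mm high, lying in the remaining dish; origin at the centre of its underside.
- loupe (a joint): swing of the loupe's arm about its pillar (rad): 0 when the lens is exactly over the place, growing as it swings away outward, anticlockwise seen from above; starts swung out by 0.8 to 1.4. Limits -0.6 and 1.7: it can be pushed too far. Light friction (about 0.08 N m), stays where it is left. Arm: aluminium bar 8 mm wide, from 118 to 134 mm above the table, bare from about 11 to 103 mm from the pivot, then the lens.
- lens (a point): centre of the loupe's lens, 139 mm from the pivot, 124 mm above the table: a clear disc in a black ring of 72 mm outer diameter, from 119 to 129 mm above the table.
- loupe_pivot (a point): point on the loupe's vertical pivot axis, at the pillar's top, 126 mm above the table.
- brass_pot: bystander: loose brass pot, 36 mm diameter, 30 mm high; origin at the centre of its underside.
- jar: bystander: loose clear jar with white lid, 44 mm diameter, 50 mm high; origin at the centre of its underside.
- driver: bystander: loose screwdriver with red handle, 140 mm long, lying along its x; origin at its middle underneath.
- blower: bystander: loose blue dust blower, 60 mm diameter, 85 mm high, standing nozzle up; origin at the centre of its underside.
- parts_box: bystander: loose yellow box 60 x 90 x 30 mm; origin at the centre of its underside.
- dust_cup: bystander: loose black cup, 60 mm diameter at the rim, 40 mm high; origin at the centre of its underside.

How it is judged:
By the outcome, as a careful person would: the job done as asked, in the order asked, and still so for the second after the job is handed in, with the robot touching nothing.
It also fails if it takes over 70 s, if anything falls off the work surface, if the arm or the gripper's body presses on something with over 40 N, if the wrist force passes 120 N, or if a joint passes its speed limit or range.

## Robot

A 6-joint arm with a two-finger parallel gripper is mounted at the origin on the work surface. World frame = base frame: x ahead of the robot, y to its left, z up, the work surface at z = 0. Lengths are in m, angles in rad, forces in N, time in s.
With the tool pointing down it reaches from about 0.275 to 0.825 m from the base axis. Payload 5.2 kg.
Tool frame: the origin (TCP) lies on the centre line of the jaws, within the pads' length; the fingertips stand 17 mm ahead of it and the grasp point (between the pads) lies 2 mm behind it; z points along the fingers, y is the direction in which the jaws open and shut (so a half turn about z gives the same grasp; the last joint's range is limited). The gripper opens to 93 mm and grips with 3 to 60 N. Pads are 15 mm wide; open, the fingers measure 128 mm over their backs; the gripper's body (75 mm by 188 mm) begins 65 mm behind the grasp point.
Start: joints at [-1.483, 0.259, 1.535, -0, 1.348, -0.203], TCP at [0.158, -0.527, 0.236] pointing down, gripper open.
Joint ranges: [-3.14, 3.14], [-0.91, 2.08], [0.19, 2.58], [-1.22, 4.36], [0.22, 2.71], [-3.12, 3.12]. Speed limits (rad/s): [2.57, 2.57, 3.14, 3.14, 3.14, 3.14].

## Interface

Orientations are given as a rotation vector (axis times angle).
In Python, from workcell import monitor, optics, ticket gives the robot as it stands.
- The arm moves only by the tool jog_arm, never from a script. Its argument "moves" is a list of rows, each a list of 3 entries, a list of its own where there are three numbers: the turn, a rotation vector about the tool's x, y, z in rad, then the shift along the tool's x, y, z in m, then the finger opening in m, from 0 to 0.093. A call has 1 to 12 rows; each row shifts and turns the commanded pose from where the row before left it, along the tool's axes as they then stand; what a row does not reach is not made up. A row lasts 1/12 s, in which the tool goes at most 41.7 mm and 7.16 degrees, less where a joint would pass 70% of its speed; a pose out of reach is approached as far as the arm can. A call is refused whole if a number of a shift passes 0.0417 or a number of a turn 0.125, either way. A call with a gripper value outside its range is refused whole. The fingers move at their own pace and stop on an object; "squeeze" is the grip in N (left out, the last holds). Time passes only in rows, so rows that do not move let the fingers close. It gives the time, the measured TCP pose, the force and the opening at its end, in the units of the state.
- monitor.sense(): the state, without advancing time (a new reading comes with each control period).
- optics.get_image(name): name is "side" or "top"; returns a dict with "img" (480x640x3 uint8, red, green, blue), "camera_matrix" (3x3 intrinsics, pixels), "k1" (the pictures are not rectified: a ray, as slopes to the right and down, at radius r is drawn at 1 + k1 r^2 times it, then the intrinsics apply), "R" (3x3) and "t" (3): a world point X has camera coordinates R X + t. Camera axes: x right, y down, z forward; pixel columns grow to the right and rows downward; lengths in m; the calibration is good to about 2 mm. A picture is of the moment at which its call begins. There is no depth.
- ticket.close_job(): hands the job in, once; it reports no verdict.
The state is a dict: "clock": time; "joints": joint angles; "dq": joint speeds; "joint_torque": joint torques, N m; "tcp_pos": TCP position; "tool_rot": TCP orientation; "wrist_force": force on the tool from outside, world axes, zero at the start; "moment": the same for the moment, N m; "finger_gap": opening from 0.0 (shut) to 1.0 (fully open).
Only numpy, scipy, OpenCV 4.12 (cv2) and the standard library are available. Lean on these libraries where they do the work, as an engineer would, in place of code of your own. Each camera call takes 0.05 s, during which the arm holds its last target. There are 200 camera calls.

## Working session

There is one attempt and no reset: what is moved stays moved. The work goes in short steps, Python scripts to look and compute and a tool call to move; the robot and the scene stay as the last step left them, time stands still between calls to the robot, and variables do not carry over. Pictures are saved under pics/ and viewed, about 8 in all and at most 12, crops included, and the job is handed in when it is done.

Besides the shell and the picture viewer there is one more tool, called after "Emit:" as a command line: name --argument value ..., lists and objects as JSON in quotes. jog_arm: Moves the arm, as the interface text tells. Its arguments: {"type":"object","properties":{"moves":{"type":"array"},"squeeze":{"type":"number"}},"required":["moves"]}

```bash
mkdir -p pics
cat > h.py <<'E'
import numpy as np, cv2
from workcell import monitor, optics, ticket
def ray(c,u,v):
    K=np.array(c["camera_matrix"]);d=np.array([(u-K[0,2])/K[0,0],(v-K[1,2])/K[1,1]]);s=d.copy()
    for _ in range(30): s=d/(1+c["k1"]*(s@s))
    R=np.array(c["R"]);return -R.T@np.array(c["t"]),R.T@np.array([s[0],s[1],1])
def onz(c,u,v,z):
    o,d=ray(c,u,v);return o+d*(z-o[2])/d[2]
def proj(c,X):
    p=np.array(c["R"])@X+np.array(c["t"]);s=p[:2]/p[2];s=s*(1+c["k1"]*(s@s));K=np.array(c["camera_matrix"])
    return K[0,0]*s[0]+K[0,2],K[1,1]*s[1]+K[1,2]
def snap(n,f=None):
    c=optics.get_image(n)
    if f: cv2.imwrite("pics/"+f,cv2.cvtColor(c["img"],cv2.COLOR_RGB2BGR))
    return c
E
python3 - <<'E'
from h import *
for n in("top","side"):
    c=snap(n,n+"0.png");print(n,np.array(c["camera_matrix"]).round(1).tolist(),c["k1"],ray(c,320,240))
print(monitor.sense())
E
```

```text
top [[583.3, 0.0, 319.7], [0.0, 583.3, 234.6], [0.0, 0.0, 1.0]] -0.07153240207963406 (array([ 0.4587774 , -0.07428395,  1.47076014]), array([ 0.07835763, -0.0032867 , -0.99696265]))
side [[522.0, 0.0, 314.7], [0.0, 522.0, 233.6], [0.0, 0.0, 1.0]] 0.05164019807365637 (array([-0.25508264,  0.8626164 ,  0.86532076]), array([ 0.5451561 , -0.6440957 , -0.53684369]))
{'clock': 0.1, 'joints': array([-1.48279390e+00,  2.59283364e-01,  1.53593508e+00,  2.15556571e-05,
        1.34800558e+00, -2.02817693e-01]), 'dq': array([ 0.00129932, -0.00157853, -0.00060907,  0.00101648,  0.00054749,
        0.00056273]), 'joint_torque': array([ 3.16888785e-03, -4.38207757e+01, -2.84643906e+01,  7.22157257e-02,
        3.61616537e-02, -6.33266018e-05]), 'tcp_pos': array([ 0.15768612, -0.52644386,  0.23490917]), 'tool_rot': array([-3.10682887e+00, -4.54967791e-01, -1.79897555e-04]), 'wrist_force': array([ 0.13155578, -0.67473357,  0.03125379]), 'moment': array([-0.05162327,  0.03706865,  0.01036902]), 'finger_gap': 0.9988569868156988}
```

View pics/top0.png

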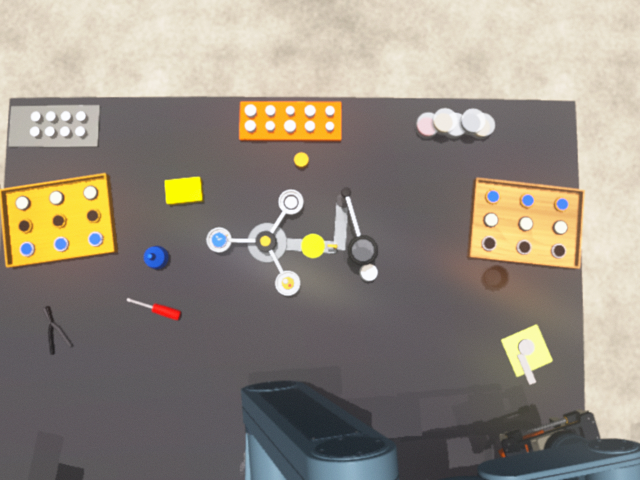

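View pics/side0.png

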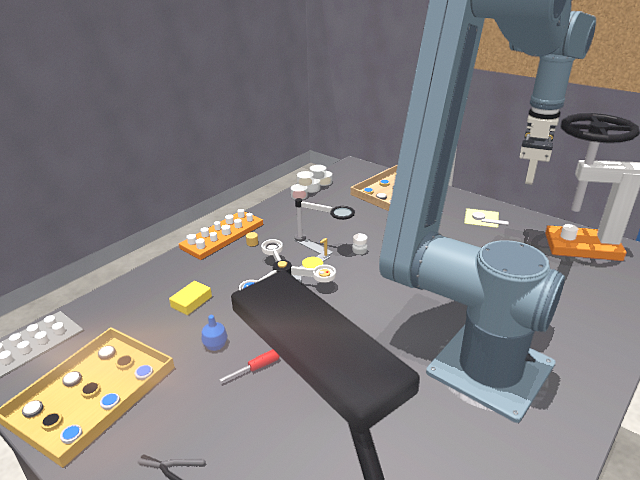

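Both views show the stand in the middle of the table. In the top view the hub is at (265,241), the watch dish at (219,240), the bezel at (290,202) and the movement at (287,284). The yellow spot is at (313,246), the pointer at about (332,246), the loupe pillar at (346,192), the lens at (363,250), and the jar at (369,272). So the watch sits opposite the pointer, and the carousel needs about a half turn.

```bash
cat >> h.py <<'E'
def blob(c,lo,hi,box,amin=8):
    hsv=cv2.cvtColor(c["img"],cv2.COLOR_RGB2HSV);m=cv2.inRange(hsv,np.array(lo),np.array(hi))
    x0,y0,x1,y1=box;mm=np.zeros_like(m);mm[y0:y1,x0:x1]=m[y0:y1,x0:x1]
    n,l,s,ce=cv2.connectedComponentsWithStats(mm)
    return [(s[i,4],*ce[i].round(1)) for i in sorted(range(1,n),key=lambda i:-s[i,4]) if s[i,4]>=amin]
E
python3 - <<'E'
from h import *
c=snap("top")
cv2.imwrite("pics/t1.png",cv2.cvtColor(cv2.resize(c["img"][170:300,190:400],None,fx=3.8,fy=3.8,interpolation=cv2.INTER_CUBIC),cv2.COLOR_RGB2BGR))
B=(195,180,400,300)
for n,lo,hi,z in (("blue",(98,120,80),(125,255,255),.054),("yellow",(24,150,120),(34,255,255),.005),("brass",(14,90,80),(26,255,255),.06),("dark",(0,0,0),(180,255,45),.124)):
    for a,u,v in blob(c,lo,hi,B)[:6]: print(n,a,u,v,onz(c,u,v,z).round(4))
# white dishes
g=cv2.inRange(cv2.cvtColor(c["img"],cv2.COLOR_RGB2HSV),np.array((0,0,190)),np.array((180,60,255)))
n,l,s,ce=cv2.connectedComponentsWithStats(g[180:300,195:400])
for i in range(1,n):
    if s[i,4]>40:
        (u,v),r=cv2.minEnclosingCircle(np.argwhere(l==i)[:,::-1].astype(np.float32));print("white",s[i,4],u+195,v+180,r,onz(c,u+195,v+180,.052).round(4))
E
```

```text
blue 118 218.3 239.5 [0.5696 0.1692 0.054 ]
yellow 433 312.5 245.5 [ 0.56   -0.0603  0.005 ]
yellow 157 198.1 190.9 [0.6972 0.2322 0.005 ]
yellow 72 265.0 240.5 [0.5717 0.0595 0.005 ]
yellow 17 286.1 286.1 [0.4576 0.005  0.005 ]
yellow 16 332.6 245.6 [ 0.5601 -0.1109  0.005 ]
yellow 16 290.6 281.4 [ 0.4694 -0.0061  0.005 ]
brass 55 200.9 193.2 [0.6826 0.2136 0.06  ]
brass 53 288.5 283.6 [ 0.4637 -0.0037  0.06  ]
brass 42 265.1 240.5 [0.5675 0.0543 0.06  ]
brass 10 335.0 246.7 [ 0.5536 -0.1154  0.06  ]
white 1087 254.10337448120117 219.69831085205078 53.002925872802734 [0.619  0.0827 0.052 ]
white 166 352.5 216.0 20.08118438720703 [ 0.6298 -0.1582  0.052 ]
white 486 332.5 229.0 23.64856719970703 [ 0.5975 -0.1093  0.052 ]
white 1054 278.41674041748047 262.8775863647461 33.91466522216797 [0.5138 0.0218 0.052 ]
white 213 369.0 272.5 8.381627082824707 [ 0.4919 -0.1986  0.052 ]
```

View pics/t1.png

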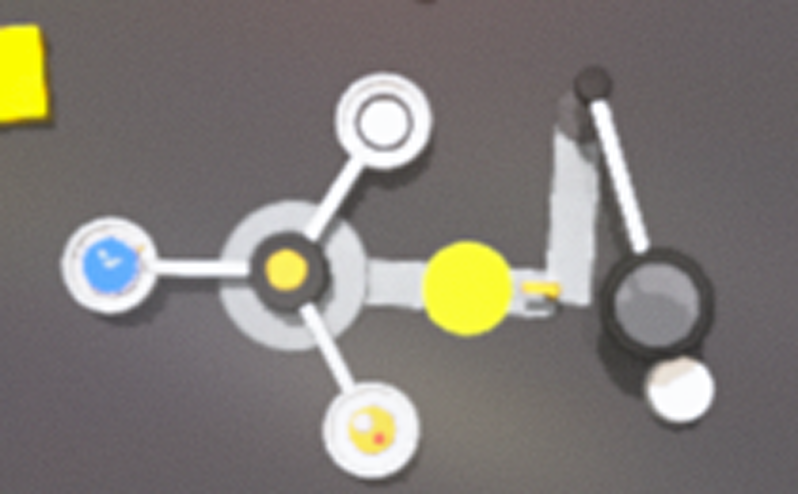

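Emit:
jog_arm --moves '[[[0,0,0.103],[0,0,0],0],[[0,0,0.103],[0,0,0],0],[[0,0,0.103],[0,0,0],0],[[0,0,0],[0.021,-0.0325,0],0],[[0,0,0],[0.021,-0.0325,0],0],[[0,0,0],[0.021,-0.0325,0],0],[[0,0,0],[0.021,-0.0325,0],0],[[0,0,0],[0.021,-0.0325,0],0],[[0,0,0],[0.021,-0.0325,0],0],[[0,0,0],[0.021,-0.0325,0],0],[[0,0,0],[0.021,-0.0325,0],0],[[0,0,0],[0.021,-0.0325,0],0]]'

```text
clock: 1.15
tcp_pos: [0.3525, -0.2361, 0.2356]
tool_rot: [-3.141, 0.029, -0.0]
wrist_force: [0.6, 0.0, -0.4]
finger_gap: 0.189
```

Emit:
jog_arm --moves '[[[0,0,0],[0.021,-0.0325,0],0],[[0,0,0],[0.021,-0.0325,0],0],[[0,0,0],[0.021,-0.0325,0],0],[[0,0,0],[0.021,-0.0325,0],0],[[0,0,0],[0.021,-0.0325,0],0],[[0,0,0],[0.021,-0.0325,0],0],[[0,0,0],[0.021,-0.0325,0],0],[[0,0,0],[0.021,-0.0325,0],0],[[0,0,0],[0.021,-0.0325,0],0],[[0,0,0],[0.021,-0.0325,0],0],[[0,0,0],[0.021,-0.0325,0],0],[[0,0,0],[0,0,0],0]]'

```text
clock: 2.15
tcp_pos: [0.5918, 0.1208, 0.2345]
tool_rot: [-3.139, 0.022, -0.001]
wrist_force: [-0.6, -0.2, 0.0]
finger_gap: 0.009
```

Emit:
jog_arm --moves '[[[0,0,0],[0,0.0045,0.03],0],[[0,0,0],[0,0,0.03],0],[[0,0,0],[0,0,0.03],0],[[0,0,0],[0,0,0.03],0],[[0,0,0],[0,0,0.03],0],[[0,0,0],[0,0,0.03],0],[[0,0,0],[0,0,0],0]]'

```text
clock: 2.73
tcp_pos: [0.5844, 0.1104, 0.0495]
tool_rot: [3.141, -0.029, -0.019]
wrist_force: [-1.3, 1.2, -0.3]
finger_gap: 0.006
```

Run:
```python
from h import *
c=snap("side");cv2.imwrite("pics/s1.png",cv2.cvtColor(cv2.resize(c["img"][180:330,190:390],None,fx=3.8,fy=3.8,interpolation=cv2.INTER_CUBIC),cv2.COLOR_RGB2BGR))
s=monitor.sense();print(s["tcp_pos"],s["wrist_force"],s["joints"])
```

```text
[0.58629386 0.11046623 0.05250342] [ 0.3131854  -0.14089018  0.06809541] [-5.20048239e-04  5.19573556e-01  1.62957910e+00 -9.80843395e-05
  1.00050907e+00  1.58875590e+00]
```

View pics/s1.png

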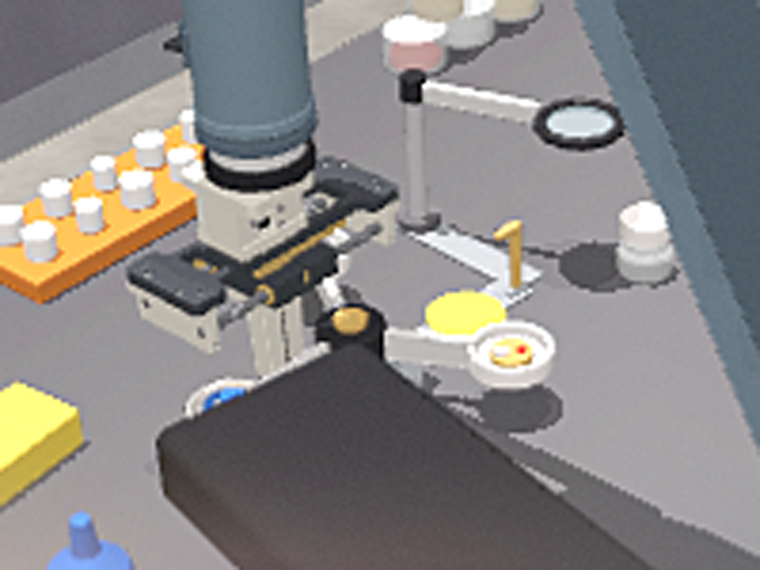

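Emit:
jog_arm --moves '[[[0,0,0],[-0.003,0,0],0],[[0,0,0],[-0.003,0,0],0],[[0,0,-0.03],[-0.0017,-0.0003,0],0],[[0,0,-0.05],[-0.0028,-0.0005,0],0],[[0,0,-0.07],[-0.004,-0.0008,0],0],[[0,0,-0.07],[-0.004,-0.0008,0],0],[[0,0,-0.07],[-0.004,-0.0008,0],0],[[0,0,-0.07],[-0.004,-0.0008,0],0],[[0,0,-0.07],[-0.004,-0.0008,0],0],[[0,0,-0.07],[-0.004,-0.0008,0],0]]'

```text
clock: 3.62
tcp_pos: [0.5563, 0.1114, 0.0585]
tool_rot: [3.049, 0.755, 0.009]
wrist_force: [0.9, 2.2, 0.4]
finger_gap: 0.005
```

```bash
cat > st.py <<'E'
from h import *
from scipy.spatial.transform import Rotation as Ro
s=monitor.sense();R=Ro.from_rotvec(s["tool_rot"]).as_matrix();hub=np.array([.5675,.0543,s["tcp_pos"][2]])
print("t",s["clock"],"tcp",s["tcp_pos"].round(4),"F",s["wrist_force"].round(1),"psi",np.degrees(np.arctan2(R[1,0],R[0,0])),"H in tool",(R.T@(hub-s["tcp_pos"])).round(4),"tilt",np.degrees(np.arccos(-R[2,2])))
c=snap("top")
for a,u,v in blob(c,(98,120,80),(125,255,255),(195,180,340,300)):
    p=onz(c,u,v,.054);d=p[:2]-hub[:2];print("blue",a,u,v,p.round(4),"r",np.hypot(*d).round(4),"ang",np.degrees(np.arctan2(d[1],d[0])))
E
python3 st.py
```

```text
t 3.6167 tcp [0.5563 0.1114 0.0585] F [0.9 2.2 0.4] psi 27.80168284410984 H in tool [-0.0167  0.0557  0.    ] tilt 0.33618165946701895
blue 18 224.4 266.0 [0.5051 0.153  0.054 ] r 0.1168 ang 122.30001870805185
blue 11 217.4 258.2 [0.5239 0.1705 0.054 ] r 0.1241 ang 110.55418083326735
blue 8 219.2 263.0 [0.5123 0.1658 0.054 ] r 0.1244 ang 116.33387136755948
```

Emit:
jog_arm --moves '[[[0,0,-0.07],[-0.004,-0.0008,0.001],0],[[0,0,-0.07],[-0.004,-0.0008,0.001],0],[[0,0,-0.07],[-0.004,-0.0008,0],0],[[0,0,-0.07],[-0.004,-0.0008,0],0],[[0,0,-0.07],[-0.004,-0.0008,0],0],[[0,0,-0.07],[-0.004,-0.0008,0],0],[[0,0,-0.07],[-0.004,-0.0008,0],0],[[0,0,-0.07],[-0.004,-0.0008,0],0],[[0,0,-0.07],[-0.004,-0.0008,0],0],[[0,0,-0.07],[-0.004,-0.0008,0],0],[[0,0,-0.07],[-0.004,-0.0008,0],0],[[0,0,-0.07],[-0.004,-0.0008,0],0]]'

```text
clock: 4.67
tcp_pos: [0.5187, 0.0815, 0.056]
tool_rot: [2.477, 1.929, 0.006]
wrist_force: [-1.2, 2.3, 1.0]
finger_gap: 0.004
```

```bash
python3 st.py
```

```text
t 4.6667 tcp [0.5187 0.0815 0.056 ] F [-1.2  2.3  1. ] psi 75.83308983655787 H in tool [-0.0144  0.054   0.0002] tilt 0.24953768262277917
blue 9 247.2 285.4 [0.4586 0.0967 0.054 ] r 0.1169 ang 158.7358354404158
```

Emit:
jog_arm --moves '[[[0,0,-0.07],[-0.004,-0.0008,0],0],[[0,0,-0.07],[-0.004,-0.0008,0],0],[[0,0,-0.07],[-0.004,-0.0008,0],0],[[0,0,-0.07],[-0.004,-0.0008,0],0],[[0,0,-0.07],[-0.004,-0.0008,0],0],[[0,0,-0.07],[-0.004,-0.0008,0],0],[[0,0,-0.07],[-0.004,-0.0008,0],0],[[0,0,-0.07],[-0.004,-0.0008,0],0],[[0,0,-0.07],[-0.004,-0.0008,0],0],[[0,0,-0.07],[-0.004,-0.0008,0],0],[[0,0,-0.07],[-0.004,-0.0008,0],0],[[0,0,-0.07],[-0.004,-0.0008,0],0]]'

```text
clock: 5.72
tcp_pos: [0.5156, 0.0343, 0.0554]
tool_rot: [1.477, 2.77, 0.003]
wrist_force: [-0.8, 3.5, 0.9]
finger_gap: 0.007
```

Emit:
jog_arm --moves '[[[0,0,-0.07],[-0.004,-0.0008,0],0],[[0,0,-0.07],[-0.004,-0.0008,0],0],[[0,0,-0.07],[-0.004,-0.0008,0],0],[[0,0,-0.07],[-0.004,-0.0008,0],0],[[0,0,-0.07],[-0.004,-0.0008,0],0],[[0,0,-0.07],[-0.004,-0.0008,0],0],[[0,0,-0.05],[-0.0029,-0.0006,0],0],[[0,0,-0.03],[-0.0017,-0.0003,0],0],[[0,0,0],[0,0,0],0],[[0,0,0],[0,0,0],0]]'

```text
clock: 6.55
tcp_pos: [0.5316, 0.0101, 0.0548]
tool_rot: [0.75, 3.049, -0.0]
wrist_force: [-0.7, -0.7, 0.8]
finger_gap: 0.005
```

```bash
python3 st.py
```

```text
t 6.55 tcp [0.5316 0.0101 0.0548] F [-0.7 -0.7  0.8] psi 152.35244977499784 H in tool [-0.0113  0.0558  0.    ] tilt 0.11265734770122067
blue 14 305.3 264.4 [ 0.5105 -0.0437  0.054 ] r 0.1134 ang -120.21122725490916
```

Emit:
jog_arm --moves '[[[0,0,-0.06],[-0.0034,-0.0007,0],0],[[0,0,-0.07],[-0.004,-0.0008,0],0],[[0,0,-0.07],[-0.004,-0.0008,0],0],[[0,0,-0.06],[-0.0034,-0.0007,0],0],[[0,0,-0.05],[-0.0029,-0.0006,0],0],[[0,0,-0.04],[-0.0023,-0.0005,0],0],[[0,0,0],[0,0,0],0],[[0,0,0],[0,0,0],0],[[0,0,0],[0,0,0],0]]'

```text
clock: 7.35
tcp_pos: [0.5485, -0.0002, 0.0539]
tool_rot: [0.207, 3.134, -0.0]
wrist_force: [-0.5, 0.5, 0.0]
finger_gap: 0.001
```

```bash
python3 st.py
```

```text
t 7.35 tcp [ 5.485e-01 -2.000e-04  5.390e-02] F [-0.5  0.5  0. ] psi 172.45774513239954 H in tool [-0.0117  0.0565 -0.    ] tilt 0.026967358646691118
blue 21 311.6 250.1 [ 0.5453 -0.0587  0.054 ] r 0.1151 ang -101.09577971286332
blue 11 312.4 244.1 [ 0.56   -0.0605  0.054 ] r 0.1151 ang -93.74329482049424
```

Emit:
jog_arm --moves '[[[0,0,0],[0.01,0,0],0],[[0,0,0],[0.02,0,0],0],[[0,0,0],[0.02,0,0],0],[[0,0,0],[0.02,0,0],0],[[0,0,0],[0.02,0,0],0],[[0,0,0],[0,0,0],0]]'

```text
clock: 7.9
tcp_pos: [0.4541, 0.0126, 0.0531]
tool_rot: [-0.204, -3.13, -0.001]
wrist_force: [-0.4, 0.5, -0.7]
finger_gap: 0.004
```

```bash
python3 st.py
python3 - <<'E'
from h import *
c=snap("top");cv2.imwrite("pics/t2.png",cv2.cvtColor(cv2.resize(c["img"][170:300,190:400],None,fx=3.8,fy=3.8,interpolation=cv2.INTER_CUBIC),cv2.COLOR_RGB2BGR))
E
```

```text
t 7.9 tcp [0.4541 0.0126 0.0531] F [-0.4  0.5 -0.7] psi 172.54952840122385 H in tool [-0.107   0.056  -0.0005] tilt 0.28455486648793615
blue 117 312.2 246.1 [ 0.5551 -0.0601  0.054 ] r 0.115 ang -96.18579504042013
```

View pics/t2.png

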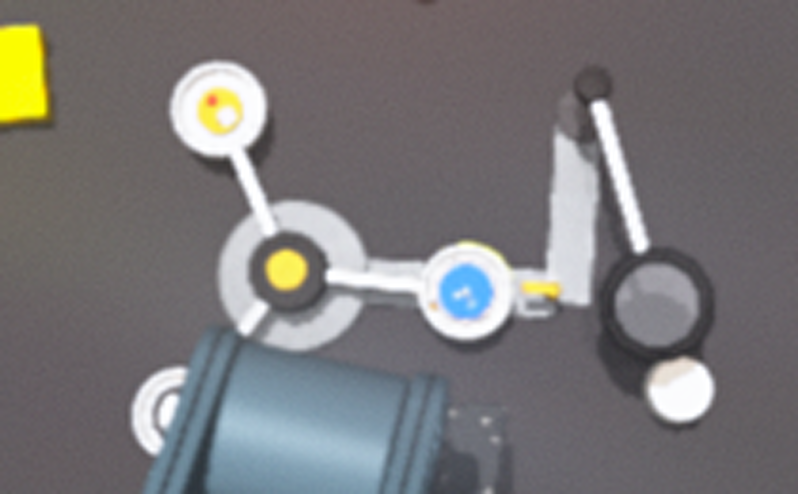

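The watch dish is at crop (465,292), just short of the pointer. A sliver of the yellow spot still shows above it, and the pointer tip is at crop (523,288). I'll measure the dish angle against the pointer at the same height.

```bash
cat > an.py <<'E'
from h import *
c=snap("top");hsv=cv2.cvtColor(c["img"],cv2.COLOR_RGB2HSV)
B=(240,220,345,262)
caps=[b for b in blob(c,(14,90,80),(34,255,255),B)]
for a,u,v in caps: print("brassy",a,u,v)
hub=onz(c,*[b for b in caps if b[1]<275][0][1:],.062)
def rep(n,p): d=p[:2]-hub[:2];print(n,p.round(4),"r",np.hypot(*d).round(4),"ang",np.degrees(np.arctan2(d[1],d[0])).round(2))
print("hub",hub.round(4))
p=[b for b in caps if b[1]>325]
if p: 
    m=cv2.inRange(hsv,np.array((14,90,80)),np.array((34,255,255)))[236:256,324:342];y,x=np.nonzero(m)
    tip=x<=x.min()+2;rep("ptip",onz(c,x.min()+324-.5,y[tip].mean()+236,.057));rep("pbody",onz(c,*p[0][1:],.057))
b=blob(c,(98,120,80),(125,255,255),(280,225,340,265));rep("watch",onz(c,*b[0][1:],.054))
w=cv2.inRange(hsv,np.array((0,0,150)),np.array((180,70,255)))
# dish outline: bright pixels in annulus about current centre, edges by radial profile of white/blue vs dark
u0,v0=b[0][1:];g=cv2.cvtColor(c["img"],cv2.COLOR_RGB2GRAY);S=16
g=cv2.resize(g[int(v0)-18:int(v0)+19,int(u0)-18:int(u0)+19],None,fx=S,fy=S,interpolation=cv2.INTER_CUBIC)
ci=cv2.HoughCircles(g,cv2.HOUGH_GRADIENT,1,50,param1=100,param2=15,minRadius=10*S,maxRadius=15*S)
for q in ci[0][:2]:
    u=(q[0]+.5)/S-.5+int(u0)-18;v=(q[1]+.5)/S-.5+int(v0)-18;print("circle",u,v,q[2]/S);rep("dish",onz(c,u,v,.052))
E
python3 an.py
```

```text
brassy 102 264.9 240.5
brassy 31 332.3 245.5
hub [0.5674 0.0546 0.062 ]
ptip [ 0.5578 -0.0972  0.057 ] r 0.1521 ang -93.59
pbody [ 0.5567 -0.1089  0.057 ] r 0.1638 ang -93.73
watch [ 0.5551 -0.0601  0.054 ] r 0.1153 ang -96.1Traceback (most recent call last):
  File "an.py", line 19, in <module>
    for q in ci[0][:2]:
             ~~^^^
TypeError: 'NoneType' object is not subscriptable
```

```bash
cat > an2.py <<'E'
from h import *
c=snap("top");g=cv2.cvtColor(c["img"],cv2.COLOR_RGB2HSV)[...,2].astype(np.float32)
hub=np.array([.5674,.0546])
def samp(pts): # pts Nx3 world
    uv=np.array([proj(c,p) for p in pts],np.float32);return cv2.remap(g,uv[:,0].copy(),uv[:,1].copy(),cv2.INTER_LINEAR).ravel()
# arm bar: brightness across at top height .054 for several radii
off=np.arange(-.016,.0161,.0005);A=[]
for r in np.arange(.036,.080,.004):
    for a0 in [np.radians(-95.5)]:
        e=np.array([np.cos(a0),np.sin(a0)]);t=np.array([-e[1],e[0]])
        b=samp([[*(hub+r*e+o*t),.054] for o in off]);w=np.clip(b-(b.max()+np.median(b))/2,0,None);A.append((r,(w*off).sum()/w.sum()))
A=np.array(A);k=np.polyfit(A[:,0],A[:,1],1);print("arm: slope deg",np.degrees(k[0])-95.5,"off",k[1], "mean",-95.5+np.degrees((A[:,1]/A[:,0]).mean()),A[:,1].round(4))
# dish outer rim
p0=np.array([.5551,-.0601]);P=[]
for th in np.radians(np.arange(0,360,5)):
    rr=np.arange(.024,.040,.0004);b=samp([[*(p0+r*np.array([np.cos(th),np.sin(th)])),.052] for r in rr])
    i=np.argmin(np.diff(b));
    if np.diff(b).min()<-6: P.append(p0+rr[i]*np.array([np.cos(th),np.sin(th)]))
P=np.array(P);ok=np.ones(len(P),bool)
for _ in range(5):
    M=np.c_[2*P[ok],np.ones(ok.sum())];s=np.linalg.lstsq(M,(P[ok]**2).sum(1),rcond=None)[0];R=np.sqrt(s[2]+s[:2]@s[:2]);e=np.abs(np.hypot(*(P-s[:2]).T)-R);ok=e<.0015
d=s[:2]-hub;print("dish",s[:2].round(4),"R",R.round(4),ok.sum(),"r",np.hypot(*d).round(4),"ang",np.degrees(np.arctan2(d[1],d[0])))
E
python3 an2.py
```

```text
arm: slope deg -95.67999585422612 off 1.9097653404127837e-06 mean -95.67865050536939 [ 0.0002 -0.0002 -0.0008 -0.0006 -0.      0.0009  0.0004 -0.0005 -0.0008
 -0.0005  0.0001]
dish [ 0.5556 -0.0601] R 0.0309 56 r 0.1153 ang -95.88509731492309
```

Emit:
jog_arm --moves '[[[0,0,-0.066],[0,-0.008,0],0],[[0,0,0],[-0.02,0,0],0],[[0,0,0],[-0.02,0,0],0],[[0,0,0],[-0.02,0,0],0],[[0,0,0],[-0.015,0,0],0],[[0,0,0],[-0.008,0,0],0],[[0,0,0],[-0.004,0,0],0],[[0,0,0],[-0.002,0,0],0],[[0,0,0],[-0.001,0,0],0],[[0,0,0],[0,0,0],0],[[0,0,0],[0,0,0],0]]'

```text
clock: 9.02
tcp_pos: [0.5473, -0.002, 0.0536]
tool_rot: [-0.1, -3.139, -0.0]
wrist_force: [0.1, -0.0, -0.3]
finger_gap: 0.003
```

```bash
python3 st.py; python3 an2.py
```

```text
t 9.0167 tcp [ 0.5473 -0.002   0.0536] F [ 0.1 -0.  -0.3] psi 176.35081362905115 H in tool [-0.0166  0.0575 -0.    ] tilt 0.03915835807740659
blue 39 312.9 248.2 [ 0.55   -0.0618  0.054 ] r 0.1174 ang -98.57346852145184
arm: slope deg -98.04548305359917 off 0.014312334303110453 mean -82.58028773800032 [0.0127 0.0125 0.0124 0.0119 0.0122 0.0119 0.0118 0.0115 0.0111 0.0112
 0.0108]
dish [ 0.5582 -0.0666] R 0.028 7 r 0.1215 ang -94.35204391632944
```

Emit:
jog_arm --moves '[[[0,0,0],[-0.0012,0,0],0],[[0,0,0],[-0.0012,0,0],0],[[0,0,0],[-0.0012,0,0],0],[[0,0,0],[0,0,0],0],[[0,0,0],[0,0,0],0]]'

```text
clock: 9.53
tcp_pos: [0.5515, -0.0025, 0.0536]
tool_rot: [-0.1, -3.14, 0.0]
wrist_force: [-1.7, -0.3, 1.0]
finger_gap: 0.007
```

```bash
python3 st.py
```

```text
t 9.5333 tcp [ 0.5515 -0.0025  0.0536] F [-1.7 -0.3  1. ] psi 176.34743644377886 H in tool [-0.0123  0.0577 -0.    ] tilt 0.011468487460730247
blue 19 312.5 248.3 [ 0.5497 -0.0608  0.054 ] r 0.1165 ang -98.76652580713949
blue 12 313.9 241.6 [ 0.5661 -0.0641  0.054 ] r 0.1184 ang -90.66880642008195
```

Emit:
jog_arm --moves '[[[0,0,0],[0.01,0,0],0],[[0,0,0],[0.02,0,0],0],[[0,0,0],[0.02,0,0],0],[[0,0,0],[0.02,0,0],0],[[0,0,0],[0.02,0,0],0],[[0,0,0],[0,0,0],0]]'

```text
clock: 10.08
tcp_pos: [0.4578, 0.0044, 0.0532]
tool_rot: [-0.1, -3.136, -0.002]
wrist_force: [-0.0, 0.6, 0.2]
finger_gap: 0.007
```

```bash
python3 an2.py;python3 an.py;python3 st.py
```

```text
arm: slope deg -90.81248178828913 off -0.0016006841860206533 mean -92.54783491053185 [0.0017 0.0014 0.0014 0.0019 0.0025 0.0035 0.004  0.0042 0.0043 0.0041
 0.0038]
dish [ 0.5604 -0.0605] R 0.0311 54 r 0.1153 ang -93.49468727588862
brassy 102 264.9 240.5
brassy 31 332.3 245.5
brassy 18 315.4 256.3
hub [0.5674 0.0546 0.062 ]
ptip [ 0.5578 -0.0972  0.057 ] r 0.1521 ang -93.59
pbody [ 0.5567 -0.1089  0.057 ] r 0.1638 ang -93.73
watch [ 0.5612 -0.06    0.054 ] r 0.1148 ang -93.07
t 10.1833 tcp [0.4624 0.0033 0.054 ] F [1.4 0.4 0.1] psi 176.3275426114147 H in tool [-0.1016  0.0576  0.0002] tilt 0.09671527339995652
blue 119 312.2 243.6 [ 0.5612 -0.06    0.054 ] r 0.1145 ang -93.15171673938386Traceback (most recent call last):
  File "an.py", line 19, in <module>
    for q in ci[0][:2]:
             ~~^^^
TypeError: 'NoneType' object is not subscriptable
```

The dish stands at −93.5° and the watch at −93.1°, against −93.65° for the pointer. That is within 1 mm, so the carousel is done. Next is the loupe.

Emit:
jog_arm --moves '[[[0,0,0],[0.005,0,-0.03],0],[[0,0,0],[0,0,-0.035],0],[[0,0,0],[0,0,-0.035],0],[[0,0,0.12],[0,0,-0.035],0],[[0,0,0.12],[0,0,-0.035],0],[[0,0,0.12],[0,0,-0.015],0],[[0,0,0.12],[0,0,0],0],[[0,0,0.12],[0,0,0],0],[[0,0,0.12],[0,0,0],0],[[0,0,0.12],[0,0,0],0],[[0,0,0.12],[0,0,0],0],[[0,0,0.12],[0,0,0],0]]'

```text
clock: 11.23
tcp_pos: [0.4584, 0.0034, 0.2392]
tool_rot: [1.707, 2.635, 0.001]
wrist_force: [-0.1, 0.2, 0.0]
finger_gap: 0.003
```

```bash
cat > lp.py <<'E'
from h import *
from scipy.spatial.transform import Rotation as Ro
import sys
hub=np.array([.5674,.0546]);a=np.radians(-93.65);X=np.array([np.cos(a),np.sin(a)]);Y=np.array([-X[1],X[0]])
piv=hub+.185*X+.12*Y;place=hub+.115*X
c=snap("top",sys.argv[1] if len(sys.argv)>1 else None);g=cv2.cvtColor(c["img"],cv2.COLOR_RGB2HSV)
m=cv2.inRange(g,np.array((0,0,0)),np.array((180,255,60)));m[:, :285]=0;m[:,400:]=0;m[:180]=0;m[300:]=0
n,l,s,ce=cv2.connectedComponentsWithStats(m)
for i in range(1,n):
    if s[i,4]>25:
        (u,v),r=cv2.minEnclosingCircle(np.argwhere(l==i)[:,::-1].astype(np.float32));q=onz(c,u,v,.129)[:2];d=q-piv
        print("dark",s[i,4],round(u,1),round(v,1),"r px",round(r,1),q.round(4),"from pivot",np.hypot(*d).round(4),"loupe ang",(np.degrees(np.arctan2(d[1],d[0]))%360-np.degrees(np.arctan2(*(place-piv)[::-1]))%360).round(2))
print("piv",piv.round(4),"place",place.round(4))
s=monitor.sense();R=Ro.from_rotvec(s["tool_rot"]).as_matrix();P=np.r_[piv,s["tcp_pos"][2]]
print("t",s["clock"],"tcp",s["tcp_pos"].round(4),"F",s["wrist_force"].round(1),"psi",np.degrees(np.arctan2(R[1,0],R[0,0])).round(2),"piv in tool",(R.T@(P-s["tcp_pos"])).round(4),"j",s["joints"].round(2))
E
python3 lp.py
```

```text
dark 57 358.0 259.5 r px 9.7 [ 0.5198 -0.1665] from pivot 0.1582 loupe ang 44.4
piv [ 0.6754 -0.1377] place [ 0.5601 -0.0602]
t 11.2833 tcp [0.4584 0.0034 0.2392] F [0.1 0.2 0.3] psi 113.71 piv in tool [-0.2164  0.1419  0.0005] j [-0.24  0.09  1.74  0.    1.32 -0.65]
```

```bash
sed -i 's/(180,255,60)/(180,255,85)/' lp.py; python3 lp.py
python3 - <<'E'
from h import *
c=snap("top");piv=np.array([.6754,-.1377])
print("pillar top",onz(c,346.1,192.1,.13))
q=onz(c,362.6,250,.129)[:2];d=q-piv;print("lens",q,np.hypot(*d),np.degrees(np.arctan2(d[1],d[0]))%360)
E
```

```text
dark 50 346.0 193.0 r px 5.4 [ 0.6743 -0.1384] from pivot 0.0014 loupe ang 69.03
dark 522 353.0 242.5 r px 31.9 [ 0.559  -0.1549] from pivot 0.1177 loupe ang 42.33
piv [ 0.6754 -0.1377] place [ 0.5601 -0.0602]
t 11.3333 tcp [0.4582 0.0034 0.2391] F [-0.   0.3 -0.2] psi 114.39 piv in tool [-0.2182  0.1395  0.0004] j [-0.24  0.09  1.74  0.    1.32 -0.66]
pillar top [ 0.67622763 -0.13862292  0.13      ]
lens [ 0.54178385 -0.1770754 ] 0.13929716031334086 196.41974064017947
```

Emit:
jog_arm --moves '[[[0,0,0.07],[0,0,0],0],[[0,0,0.07],[0,0,0],0],[[0,0,0],[-0.0315,0.0134,0],0],[[0,0,0],[-0.0315,0.0134,0],0],[[0,0,0],[-0.0315,0.0134,0],0],[[0,0,0],[-0.0315,0.0134,0],0],[[0,0,0],[-0.0315,0.0134,0],0],[[0,0,0],[-0.0315,0.0134,0],0],[[0,0,0],[-0.0315,0.0134,0],0],[[0,0,0],[0,0,0],0],[[0,0,0],[0,0,0],0]]'

```text
clock: 12.3
tcp_pos: [0.61, -0.1828, 0.2373]
tool_rot: [-1.879, -2.516, 0.0]
wrist_force: [-0.4, 0.2, -1.0]
finger_gap: 0.002
```

```bash
python3 lp.py
```

```text
dark 540 375.4 211.7 r px 26.2 [ 0.631  -0.2067] from pivot 0.0821 loupe ang 91.18
dark 1551 362.1 252.0 r px 44.6 [ 0.5372 -0.1758] from pivot 0.1433 loupe ang 49.35
dark 37 394.0 277.0 r px 12.1 [ 0.4801 -0.2494] from pivot 0.225 loupe ang 63.68
piv [ 0.6754 -0.1377] place [ 0.5601 -0.0602]
t 12.35 tcp [ 0.6092 -0.1815  0.2377] F [-0.3  0.2  0.7] psi 106.54 piv in tool [ 0.0232  0.0759 -0.    ] j [-0.46  0.41  1.31  0.    1.42 -0.75]
```

Emit:
jog_arm --moves '[[[0,0,0],[0,0,0.026],0],[[0,0,0],[0,0,0.026],0],[[0,0,0],[0,0,0.026],0],[[0,0,0],[0,0,0.026],0],[[0,0,0],[0,0,0],0],[[0,0,0],[0,0,0],0]]'

```text
clock: 12.85
tcp_pos: [0.608, -0.1796, 0.1342]
tool_rot: [-1.876, -2.516, 0.001]
wrist_force: [-0.2, -0.1, 0.1]
finger_gap: 0.006
```

```bash
python3 lp.py | tail -1
python3 - <<'E'
from h import *
c=snap("side");cv2.imwrite("pics/s2.png",cv2.cvtColor(cv2.resize(c["img"][140:290,250:450],None,fx=3.8,fy=3.8,interpolation=cv2.INTER_CUBIC),cv2.COLOR_RGB2BGR))
E
```

```text
t 12.9 tcp [ 0.6093 -0.1804  0.1359] F [-0.2  0.1  1.3] psi 106.55 piv in tool [0.0222 0.0756 0.    ] j [-0.46  0.49  1.45  0.    1.2  -0.75]
```

View pics/s2.png

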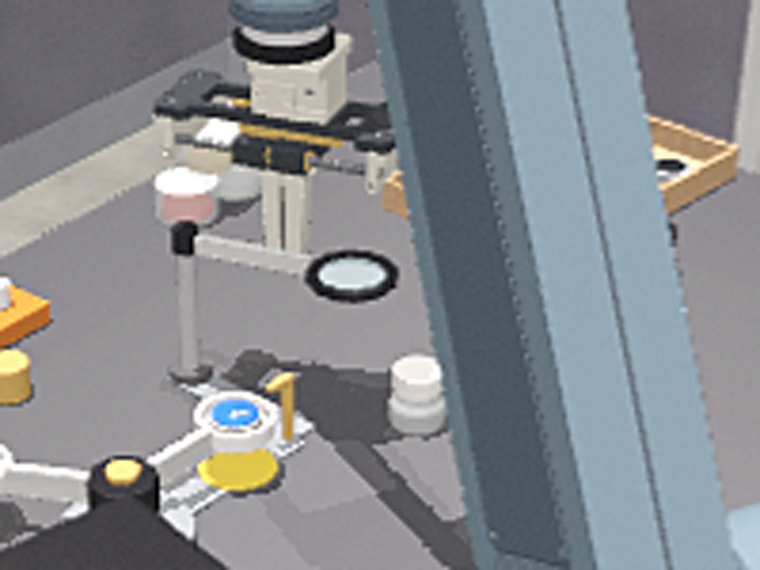

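The side view shows the fingers standing just behind the loupe arm at crop (285,245), clear of the lens at (352,275). The watch stands at the pointer at (237,412). I'll push now.

Emit:
jog_arm --moves '[[[0,0,0],[0.004,0,0],0],[[0,0,0],[0.004,0,0],0],[[0,0,0],[0.002,0,0],0],[[0,0,0.03],[0.0023,-0.0004,0],0],[[0,0,0.05],[0.0038,-0.0006,0],0],[[0,0,0.06],[0.0046,-0.0007,0],0],[[0,0,0.06],[0.0046,-0.0007,0],0],[[0,0,0.06],[0.0046,-0.0007,0],0],[[0,0,0.06],[0.0046,-0.0007,0],0],[[0,0,0.05],[0.0038,-0.0006,0],0],[[0,0,0],[0,0,0],0],[[0,0,0],[0,0,0],0]]'

```text
clock: 13.95
tcp_pos: [0.5985, -0.1441, 0.1352]
tool_rot: [2.309, 2.129, 0.001]
wrist_force: [-0.0, -0.1, -0.0]
finger_gap: 0.007
```

```bash
python3 lp.py
```

```text
dark 242 337.3 227.5 r px 25.1 [ 0.5934 -0.1185] from pivot 0.0841 loupe ang 20.77
dark 1353 344.9 249.9 r px 41.4 [ 0.5417 -0.1363] from pivot 0.1336 loupe ang 33.3
dark 95 380.5 263.5 r px 9.8 [ 0.5109 -0.2184] from pivot 0.1832 loupe ang 60.04
dark 129 370.0 287.5 r px 14.0 [ 0.4557 -0.1941] from pivot 0.2268 loupe ang 48.33
piv [ 0.6754 -0.1377] place [ 0.5601 -0.0602]
t 14.0 tcp [ 0.5984 -0.1443  0.1351] F [-0.2 -0.8 -0.3] psi 85.36 piv in tool [0.0128 0.0762 0.    ] j [-0.42  0.45  1.51 -0.    1.18 -0.34]
```

Emit:
jog_arm --moves '[[[0,0,0.03],[0.0023,-0.0004,0],0],[[0,0,0.05],[0.0038,-0.0006,0],0],[[0,0,0.06],[0.0046,-0.0007,0],0],[[0,0,0.06],[0.0046,-0.0007,0],0],[[0,0,0.06],[0.0046,-0.0007,0],0],[[0,0,0.06],[0.0046,-0.0007,0],0],[[0,0,0.05],[0.0038,-0.0006,0],0],[[0,0,0.04],[0.0031,-0.0005,0],0],[[0,0,0.03],[0.0023,-0.0004,0],0],[[0,0,0],[0,0,0],0],[[0,0,0],[0,0,0],0]]'

```text
clock: 14.92
tcp_pos: [0.6025, -0.1108, 0.1347]
tool_rot: [-2.719, -1.574, -0.0]
wrist_force: [0.1, -0.2, 0.7]
finger_gap: 0.008
```

```bash
python3 lp.py t3.png
```

```text
dark 1563 321.5 240.5 r px 42.4 [ 0.5631 -0.0822] from pivot 0.1252 loupe ang 7.61
dark 168 334.0 225.0 r px 16.2 [ 0.5993 -0.1109] from pivot 0.0807 loupe ang 14.51
dark 451 357.7 274.4 r px 26.4 [ 0.4855 -0.1659] from pivot 0.192 loupe ang 42.37
piv [ 0.6754 -0.1377] place [ 0.5601 -0.0602]
t 14.9667 tcp [ 0.6024 -0.1109  0.1347] F [-0.9 -0.6 -0.1] psi 60.12 piv in tool [ 0.0131  0.0766 -0.    ] j [-0.36  0.45  1.51  0.    1.18  0.16]
```

Run:
```python
import cv2
i=cv2.imread("pics/t3.png");cv2.imwrite("pics/t3c.png",cv2.resize(i[170:300,230:440],None,fx=3.8,fy=3.8,interpolation=cv2.INTER_CUBIC))
```

```text
(no output)
```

View pics/t3c.png

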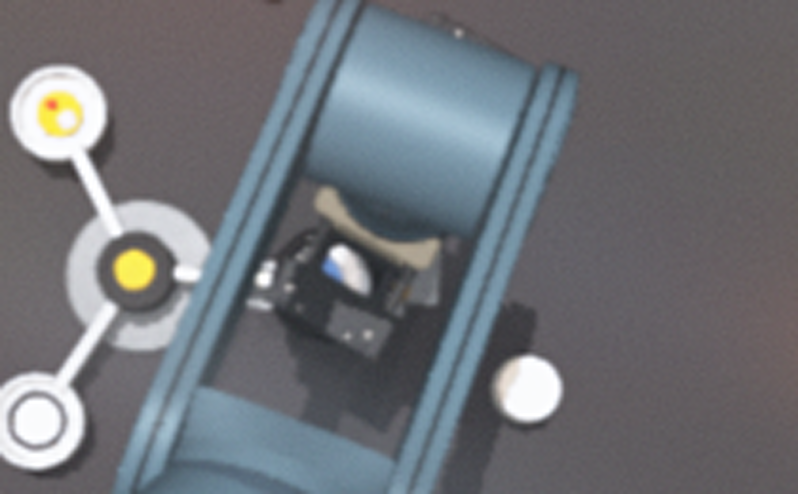

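Emit:
jog_arm --moves '[[[0,0,0],[-0.015,0,0],0],[[0,0,0],[-0.03,0,0],0],[[0,0,0],[-0.04,0,0],0],[[0,0,0],[-0.04,0,0],0],[[0,0,0],[-0.04,0,0],0],[[0,0,0],[-0.02,0,0],0],[[0,0,0],[0,0,0],0],[[0,0,0],[0,0,0],0]]'

```text
clock: 15.63
tcp_pos: [0.5089, -0.2726, 0.1347]
tool_rot: [-2.722, -1.567, -0.0]
wrist_force: [1.0, 0.7, -0.9]
finger_gap: 0.004
```

```bash
python3 lp.py t4.png;python3 - <<'E'
import cv2
i=cv2.imread("pics/t4.png");cv2.imwrite("pics/t4c.png",cv2.resize(i[170:300,230:440],None,fx=3.8,fy=3.8,interpolation=cv2.INTER_CUBIC))
E
```

```text
dark 41 346.5 192.4 r px 4.6 [ 0.6757 -0.1396] from pivot 0.002 loupe ang 133.81
dark 33 347.0 206.5 r px 5.9 [ 0.6426 -0.1408] from pivot 0.0329 loupe ang 39.44
dark 577 322.5 247.0 r px 23.1 [ 0.5481 -0.0846] from pivot 0.1379 loupe ang 11.27
dark 153 378.5 273.5 r px 26.5 [ 0.4879 -0.2137] from pivot 0.2023 loupe ang 55.99
dark 226 388.0 288.0 r px 15.6 [ 0.4548 -0.2355] from pivot 0.2413 loupe ang 57.83
piv [ 0.6754 -0.1377] place [ 0.5601 -0.0602]
t 15.6833 tcp [ 0.5096 -0.2714  0.1347] F [ 0.3 -0.1 -0. ] psi 59.96 piv in tool [1.988e-01 7.660e-02 1.000e-04] j [-0.68  0.39  1.61  0.    1.14 -0.16]
```

View pics/t4c.png

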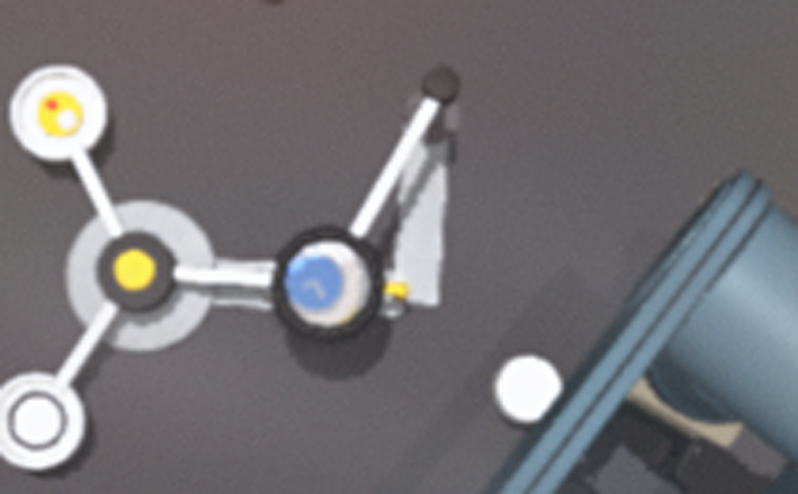

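```bash
cat > ln.py <<'E'
from h import *
import sys
piv=np.array([.6754,-.1377]);place=np.array([.5601,-.0602]);T=np.degrees(np.arctan2(*(place-piv)[::-1]))
c=snap("top");g=cv2.cvtColor(c["img"],cv2.COLOR_RGB2HSV)[...,2].astype(np.float32)
p0=np.array(onz(c,float(sys.argv[1]),float(sys.argv[2]),.129)[:2])
for lo,hi,z in ((.020,.033,.129),(.031,.042,.129)):
    s=p0
    for it in range(4):
        P=[]
        for th in np.radians(np.arange(0,360,4)):
            e=np.array([np.cos(th),np.sin(th)]);rr=np.arange(lo,hi,.0004)
            uv=np.array([proj(c,np.r_[s[:2]+r*e,z]) for r in rr],np.float32);b=cv2.remap(g,uv[:,0].copy(),uv[:,1].copy(),cv2.INTER_LINEAR).ravel()
            d=np.diff(b)*(-1 if lo<.03 else 1);i=np.argmax(d)
            if d[i]>3: P.append(s[:2]+rr[i]*e)
        P=np.array(P);ok=np.ones(len(P),bool)
        for _ in range(6):
            M=np.c_[2*P[ok],np.ones(ok.sum())];s=np.linalg.lstsq(M,(P[ok]**2).sum(1),rcond=None)[0];R=np.sqrt(s[2]+s[:2]@s[:2]);e=np.abs(np.hypot(*(P-s[:2]).T)-R);ok=e<.0015
    d=s[:2]-piv;print("lens",s[:2].round(4),"R",R.round(4),ok.sum(),"r",np.hypot(*d).round(4),"ang off",(np.degrees(np.arctan2(d[1],d[0]))-T).round(2),"px",proj(c,np.r_[s[:2],z]))
# bar midline
e=None;off=np.arange(-.014,.0141,.0005);A=[];a0=np.arctan2(*(p0-piv)[::-1])
for r in np.arange(.02,.098,.004):
    u=np.array([np.cos(a0),np.sin(a0)]);t=np.array([-u[1],u[0]])
    uv=np.array([proj(c,np.r_[piv+r*u+o*t,.134]) for o in off],np.float32);b=cv2.remap(g,uv[:,0].copy(),uv[:,1].copy(),cv2.INTER_LINEAR).ravel();w=np.clip(b-(b.max()-25),0,None);A.append((r,(w*off).sum()/w.sum()))
A=np.array(A);k=np.polyfit(A[:,0],A[:,1],1);print("bar ang off",np.degrees(a0+k[0])-T,"offset",k[1])
E
python3 ln.py 316.6 244.5
```

```text
lens [ 0.5545 -0.0686] R 0.0252 87 r 0.1393 ang off 4.16 px (np.float64(315.5919546170877), np.float64(244.18641321565323))
lens [ 0.5542 -0.0685] R 0.0351 49 r 0.1396 ang off 4.17 px (np.float64(315.52573573734236), np.float64(244.31704060836594))
bar ang off 4.4276026561850585 offset -0.0002530048070561322
```

Emit:
jog_arm --moves '[[[0,0,0.073],[0,-0.0147,0],0],[[0,0,0],[0.04,0,0],0],[[0,0,0],[0.04,0,0],0],[[0,0,0],[0.04,0,0],0],[[0,0,0],[0.035,0,0],0],[[0,0,0],[0.015,0,0],0],[[0,0,0],[0.006,0,0],0],[[0,0,0],[0,0,0],0],[[0,0,0],[0,0,0],0]]'

```text
clock: 16.48
tcp_pos: [0.5957, -0.1182, 0.1344]
tool_rot: [-2.775, -1.473, 0.001]
wrist_force: [-0.3, -0.7, 0.0]
finger_gap: 0.008
```

```bash
python3 lp.py|tail -1
```

```text
t 16.5333 tcp [ 0.5954 -0.1188  0.1345] F [ 0.9 -0.6 -0.3] psi 55.85 piv in tool [ 0.0293  0.0767 -0.0001] j [-0.38  0.44  1.53 -0.    1.17  0.22]
```

Emit:
jog_arm --moves '[[[0,0,0],[0.006,0,0],0],[[0,0,0],[0.004,0,0],0],[[0,0,0],[0.002,0,0],0],[[0,0,0],[0.002,0,0],0],[[0,0,0],[0.001,0,0],0],[[0,0,0],[0.001,0,0],0],[[0,0,0],[0,0,0],0],[[0,0,0],[0,0,0],0]]'

```text
clock: 17.2
tcp_pos: [0.6051, -0.1048, 0.1346]
tool_rot: [-2.776, -1.471, -0.0]
wrist_force: [-0.1, 0.5, 1.1]
finger_gap: 0.007
```

```bash
python3 lp.py|tail -1
```

```text
t 17.25 tcp [ 0.6051 -0.1047  0.1346] F [-0.  -0.4 -0.4] psi 55.85 piv in tool [0.0122 0.0766 0.    ] j [-0.35  0.45  1.51  0.    1.18  0.24]
```

Emit:
jog_arm --moves '[[[0,0,0],[-0.015,0,0],0],[[0,0,0],[-0.03,0,0],0],[[0,0,0],[-0.04,0,0],0],[[0,0,0],[-0.04,0,0],0],[[0,0,0],[-0.04,0,0],0],[[0,0,0],[-0.02,0,0],0],[[0,0,0],[0,0,0],0],[[0,0,0],[0,0,0],0]]'

```text
clock: 17.92
tcp_pos: [0.5003, -0.2593, 0.1348]
tool_rot: [2.778, 1.467, 0.001]
wrist_force: [0.3, 0.8, 0.3]
finger_gap: 0.007
```

```bash
python3 lp.py|tail -1; python3 ln.py 312.5 243.5; python3 lp.py t5.png|tail -1;python3 - <<'E'
import cv2
i=cv2.imread("pics/t5.png");cv2.imwrite("pics/t5c.png",cv2.resize(i[170:300,190:400],None,fx=3.8,fy=3.8,interpolation=cv2.INTER_CUBIC))
E
```

```text
t 17.9667 tcp [ 0.5009 -0.2583  0.1348] F [-1.1  0.3 -0.7] psi 55.75 piv in tool [1.979e-01 7.630e-02 1.000e-04] j [-0.67  0.37  1.64  0.    1.13 -0.08]
lens [ 0.5601 -0.0599] R 0.0254 87 r 0.1391 ang off -0.11 px (np.float64(311.8181598484595), np.float64(241.74143394549407))
lens [ 0.5602 -0.0599] R 0.035 61 r 0.139 ang off -0.14 px (np.float64(311.836203406523), np.float64(241.6668574049499))
bar ang off -0.1480516487650334 offset -0.000304399309074758
t 18.0667 tcp [ 0.5016 -0.2571  0.1347] F [ 0.9  0.6 -0.2] psi 55.9 piv in tool [1.963e-01 7.690e-02 1.000e-04] j [-0.67  0.37  1.64  0.    1.13 -0.08]
```

View pics/t5c.png

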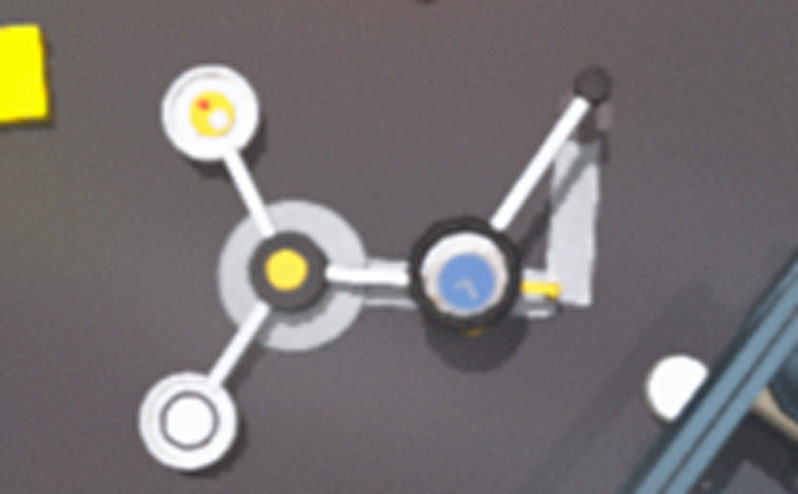

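In the last view the lens ring is at crop (465,272) with the watch seen through it. The offset between them is parallax, and at true height they agree to about 1 mm. The arm is clear of everything.

```bash
python3 -c "
from h import *
s=monitor.sense();print(s['clock'],s['wrist_force'].round(1),abs(s['dq']).max());print(ticket.close_job())"
```

```text
18.0667 [ 0.9  0.6 -0.2] 0.014244670479663933
the job is handed in; nothing more can be done
None
```

The watch dish now stands at the brass pointer and the loupe's lens is centred over the watch. I handed the job in at 18 s of the 70 s allowed. The closed fingertips turned the carousel about 177° anticlockwise first, then swung the loupe arm in by about 50°.

**Carousel:** The last check put the dish at −93.5° and the watch at −93.1°. The pointer is at −93.65°, so the dish is about 0.3 mm off and the watch about 1 mm off.

**Loupe:** The lens centre measured (0.5601, −0.0599) m, against (0.5601, −0.0602) m for the pick-up place. That is a loupe angle error of about −0.1°.

**Surroundings:** In the last picture the watch, movement and bezel all lay in their dishes, and the jar was where it started. I did not measure the other loose things again after the moves, but no tool path came near them. The wrist force readings stayed below about 5 N, and the arm was clear of everything at hand-in.

**Checks that failed or disagreed:**
- The circle search for the dish found nothing, so I fitted the rim by its edge instead.
- The arm-line check in the last carousel look gave −92.5° (mean) and −90.8° (slope). The foot bar lies under the arm there, so I discarded it in favour of the dish and watch readings.
- After the first carousel push the tool geometry gave −97.5° and the camera −95.9°. I trusted the camera.

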